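Hold the tool chest's lid at its balance point for fitting a new stay

TASK

The green tool chest's lid has lost its stay and I am about to screw on the new one. Take the work lamp off the lid and hang it by its carrying handle on the hook of the lamp stand, where it lights the job; then swing the lid up to its balance point, a little short of upright, where it would fall neither shut nor over backwards, and finish while still holding it there, steady in the fingers. Do not open the lid under the lamp, never let the lid tip over backwards, and leave the other things where they lie.

Things in the scene. Friction and masses are not known exactly. Their poses are not given: they have to be found in the camera images.
- lamp: cordless grey and black LED work lamp, 56 x 156 x 141 mm, 0.25 kg (up to 40 % more or less), standing on the closed lid of the chest. Origin at the centre of its underside, z up, x to its back (the light faces -x), y along its length. Its body is 66 mm high; above it a fixed carrying handle
- lamp_handle (a point): centre of the lamp's carrying handle: a straight round black bar of 12 mm diameter along the lamp's y, 135 mm above its underside, held by two uprights 68 mm either side of this point; 62 mm of free room between the bar and the top of the lamp's body. The middle of the bar is where it should hang; the bar can be pinched from above some 40 mm to one side of it. Same axes as the lamp
- hook_stand: lamp stand, fixed, right of the chest: round dark foot of 112 mm, steel rod at its origin (foot centre, on the table), 274 mm high, with an upturned J hook of 9 mm round steel reaching out along the stand's -x, to the left and somewhat back towards the robot. Overhead, a pole (x 0.64, y -0.05) and a hook (x 0.62, y -0.24) hang down to 0.52 m above the table: keep the wrist clear
- hook_seat (a point): where the centre of a 12 mm bar lies when it rests in the bottom of the hook, along the stand's y: 82 mm from the rod along the stand's -x, 245.5 mm above the table. The hook's underside is 15 mm below it. Towards the rod the hook slopes up to its arm, whose upper side, from 36 mm behind this point to the rod, is 22 mm above it. Same axes as the stand
- hook_tip (a point): upturned tip of the hook (12 mm black ball), 23 mm from hook_seat along the stand's -x; its top is 17.5 mm above hook_seat. The lamp comes from beyond the tip: with the bar about 37 mm above hook_seat's height the tip passes through the window between bar and lamp body as the lamp moves along the stand's +x; then the bar is lowered into the hook
- chest_hinge (a point): middle of the lid's hinge line, at the back upper edge of the green tool chest (fixed; 150 x 260 mm, 100 mm high, with the lid 130 mm; the hinge line is 100 mm above the table). y runs along the hinge, -x to the chest's front, z up. This point does not turn with the lid
- lid (a joint): angle of the lid (sheet steel pan, 150 mm deep, 260 mm wide, 30 mm high, 0.7 kg +/- 20 %) about the hinge: 0 closed, growing as its front edge rises; stop at 1.9, lying over backwards. Nearly free of friction. With its handle its mass centre is 79 mm in front of and 26 mm above the hinge when closed, so it balances at 1.25 (72 degrees): below that it falls shut, beyond it backwards
- lid_handle (a point): centre of the lid's handle: straight round black bar, 12 mm diameter, parallel to the hinge, on two posts 55 mm either side of this point, its centre 36 mm above the lid's top (30 mm free under it). Lid closed, it lies 125 mm in front of the hinge and 66 mm above it. It turns with the lid, as does this point's frame; the bar can turn between the fingers as the lid swings
- lid_stay: new folding lid stay, two flat steel arms on a rivet, about 115 x 65 x 9 mm, flat on the table between chest and lamp stand: leave it
- screwdriver: short screwdriver, 149 mm, lying farther back: leave it
- duct_tape: grey roll of tape, 103 mm across, 48 mm high, at the right: leave it
- tape_measure: yellow tape measure, 38 x 75 x 62 mm, at the back right: leave it

How it is judged:
By the outcome, as a careful person would: the job done as asked, in the order asked, and still so for the second after the job is handed in, while the arm keeps its last pose, push and grip.
It also fails if it takes over 58 s, if anything falls off the work surface, if the arm or the gripper's body presses on something with over 40 N, if the wrist force passes 120 N, or if a joint passes its speed limit or range.

ROBOT

A 6-joint arm with a two-finger parallel gripper is mounted at the origin on a cart in front of the work surface, level with it; the furniture and walls round the work are solid. World frame = base frame: x ahead of the robot, y to its left, z up, the work surface at z = 0. Lengths are in m, angles in rad, forces in N, time in s.
With the tool pointing down it reaches from about 0.4 to 0.925 m from the base axis. Payload 12.5 kg.
Tool frame: the origin (TCP) lies at the very end of the fingers, on their centre line; the grasp point (between the pads) lies ctrl.grip_depth behind it (ctrl.grip_depth is the distance from the TCP to the grasp point, in m); x points along the fingers, z is the direction in which the jaws open and shut, and the axes are right-handed (so a half turn about x gives the same grasp; the last joint's range is limited). The gripper opens to 95 mm and grips with 3 to 60 N. Pads are 20 mm wide; open, the fingers measure 119 mm over their backs; the gripper's body (75 mm by 180 mm) begins 59 mm behind the grasp point.
Start: joints at [-1.407, 0.491, 1.559, -0, 1.092, -0.106], TCP at [0.167, -0.602, 0.215] pointing down, gripper open.
Joint ranges: [-3.1, 3.1], [-0.84, 2.19], [0.05, 2.79], [-1.13, 4.28], [0.06, 2.93], [-2.69, 2.69]. Speed limits (rad/s): [2.22, 2.22, 2.79, 3.14, 3.14, 3.14].

INTERFACE

Orientations are given as a unit quaternion [x, y, z, w].
In Python, from rig import ctrl gives the robot as it stands. The module is installed in compiled form; this text tells all that it offers. Calls block until the motion is done:
- ctrl.move_to(position, orientation): joint-space move of the TCP to a pose.
- ctrl.move_straight(position, velocity=0.15, ori=None, until_force=None): straight line of the TCP; ori=None keeps the orientation; velocity is the mean speed in m/s. With until_force (N) it stops when the force on the tool has changed by that much, and returns True; else False.
- ctrl.goto_joints(angles): joint-space move.
- ctrl.gripper_to(opening, f_grip=None): opening from 0.0 (shut) to 1.0 (fully open); f_grip is the grip in N (None keeps the last); returns when the fingers have stopped.
- ctrl.hold(seconds).
- ctrl.solve_ik(position, orientation): joint angles nearest the present ones, or None.
- ctrl.state(): the state.
- ctrl.camera(name): name is "scene" or "top" or "wrist"; returns a dict with "img" (384x512x3 uint8, red, green, blue), "K" (3x3 intrinsics, pixels), "dist_coeffs" ([k1, k2, p1, p2, k3] as OpenCV has them; the pictures are not rectified), "R" (3x3) and "t" (3): a world point X has camera coordinates R X + t; the wrist camera has in their place "tool_from_camera" (4x4, takes a point from camera to tool coordinates, whose origin is the TCP and whose axes are the tool frame's). Camera axes: x right, y down, z forward; pixel columns grow to the right and rows downward; lengths in m; the calibration is good to about 2 mm. A picture is of the moment at which its call begins: read the wrist's pose just before it. There is no depth.
A pose or a line that the arm cannot do raises ctrl.IKError and nothing moves.
- ctrl.hand_in(): hands the job in, once; it reports no verdict.
Trained networks look in a picture, given as the dict that the camera call returned (one of the last four; its "shot" number tells which), for a name from the list of things; names that differ only in an ending like _2 or _b are one class to them, and where a whole thing is asked for, a point or a joint stands for the part that bears it (a point fixed in the world has none). Each returns a list of dicts, best first, with "p" (0 to 1); they miss things now and then, are a little off and sometimes report something else, mostly with a low value. They report only what shows in the picture. A call takes as long as a camera call.
- ctrl.recognise(picture, target): "location" ([column, row] in pixels, amid what is visible of it).
- ctrl.trace(picture, target): "pixels" (384x512 bool, what is visible of it) and "location" ([column, row] in pixels, amid what is visible of it).
The state is a dict: "time_s": time; "joint_pos": joint angles; "qvel": joint speeds; "joint_efforts": joint torques, N m; "tcp_pos": TCP position; "ee_rot": TCP orientation; "force": force on the tool from outside, world axes, zero at the start; "moment": the same for the moment, N m; "finger_gap": opening from 0.0 (shut) to 1.0 (fully open).
Only numpy, scipy, OpenCV 4.12 (cv2) and the standard library are available. Lean on these libraries where they do the work, as an engineer would, in place of code of your own. Each camera call takes 0.05 s, during which the arm holds its last target.

## Working session

There is one attempt and no reset: what is moved stays moved. The work goes in short steps, each a Python script; the robot and the scene stay as the last script left them, time stands still between calls to the robot, and variables do not carry over. Pictures are saved under pics/ and viewed, and the job is handed in when it is done.

```bash
mkdir -p pics; ls
python3 - <<'E'
from rig import ctrl
import cv2, numpy as np, json
s=ctrl.state(); print({k:np.round(v,3).tolist() for k,v in s.items()}, ctrl.grip_depth)
for n in ["scene","top"]:
    c=ctrl.camera(n); cv2.imwrite(f"pics/{n}0.png",c["img"][:,:,::-1])
    print(n,c["K"],c["dist_coeffs"],c["R"],c["t"])
    for t in ["lamp","lamp_handle","hook_stand","hook_tip","hook_seat","lid","lid_handle","lid_stay","screwdriver","duct_tape","tape_measure"]:
        try: print(t,[(np.round(d["location"],1).tolist(),round(d["p"],2)) for d in ctrl.recognise(c,t)][:3])
        except Exception as e: print(t,e)
print(ctrl.state()["time_s"])
E
```

```text
pics
{'time_s': 0.0, 'joint_pos': [-1.407, 0.492, 1.559, 0.0, 1.092, -0.106], 'qvel': [-0.002, 0.002, 0.0, 0.001, 0.0, -0.002], 'joint_efforts': [-0.002, -61.265, -25.819, 0.069, 0.048, -0.0], 'tcp_pos': [0.167, -0.602, 0.214], 'ee_rot': [0.428, 0.563, -0.428, 0.562], 'force': [0.019, 0.446, 0.081], 'moment': [0.023, 0.012, 0.031], 'finger_gap': 0.999} 0.0188
scene [[359.56138827   0.         257.05322741]
 [  0.         359.56138827 186.26280822]
 [  0.           0.           1.        ]] [-0.07997205  0.          0.          0.          0.        ] [[-0.53193564 -0.84676713 -0.00546763]
 [-0.33302969  0.21513577 -0.91804566]
 [ 0.77854717 -0.48652032 -0.39643698]] [0.21289277 0.34574745 0.73140982]
lamp [([188.0, 205.4], 0.67)]
lamp_handle [([185.7, 199.5], 0.88)]
hook_stand []
hook_tip [([186.6, 200.1], 0.65)]
hook_seat [([187.2, 232.2], 0.4)]
lid [([188.2, 235.1], 0.74)]
lid_handle [([185.9, 234.7], 0.78)]
lid_stay []
screwdriver [([246.0, 214.4], 0.6)]
duct_tape []
tape_measure []
top [[500.10047028   0.         256.06141305]
 [  0.         500.10047028 192.48327094]
 [  0.           0.           1.        ]] [-0.08410034  0.          0.          0.          0.        ] [[ 9.10156629e-04 -9.99998118e-01  1.71319518e-03]
 [-9.87904552e-01 -1.16479610e-03 -1.55058824e-01]
 [ 1.55060528e-01 -1.55134550e-03 -9.87903753e-01]] [-0.0792184   0.56427306  1.42768585]
lamp [([168.3, 201.6], 0.57)]
lamp_handle [([168.5, 202.6], 0.75), ([331.1, 215.2], 0.36)]
hook_stand [([332.4, 216.6], 0.6), ([169.3, 206.1], 0.31)]
hook_tip [([166.0, 226.4], 0.6), ([331.7, 218.3], 0.58)]
hook_seat [([333.0, 216.7], 0.65)]
lid [([168.6, 226.2], 0.58)]
lid_handle [([166.1, 225.5], 0.68)]
lid_stay [([285.5, 240.0], 0.63)]
screwdriver [([261.2, 172.6], 0.56)]
duct_tape [([364.9, 161.0], 0.75), ([167.4, 223.3], 0.55)]
tape_measure [([321.7, 161.1], 0.75)]
1.2
```

View pics/scene0.png

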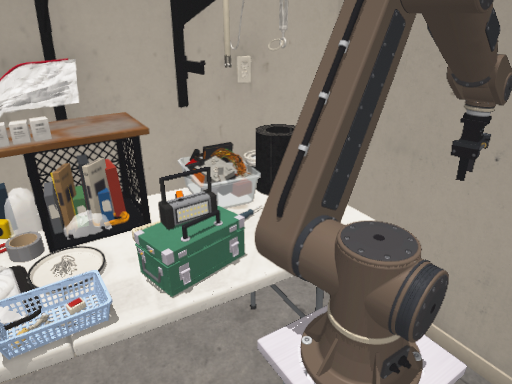

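View pics/top0.png

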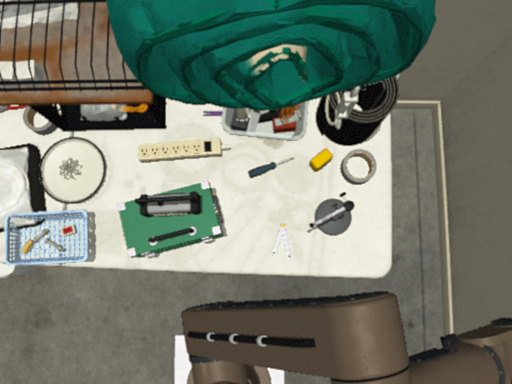

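Run:
```python
import cv2
i=cv2.imread("pics/top0.png"); cv2.imwrite("pics/topcropL.png",cv2.resize(i[150:290,110:230],None,fx=5,fy=5,interpolation=cv2.INTER_CUBIC)[:600])
cv2.imwrite("pics/topcropR.png",cv2.resize(i[130:270,260:400],None,fx=4,fy=4,interpolation=cv2.INTER_CUBIC))
```

```text
(no output)
```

View pics/topcropL.png

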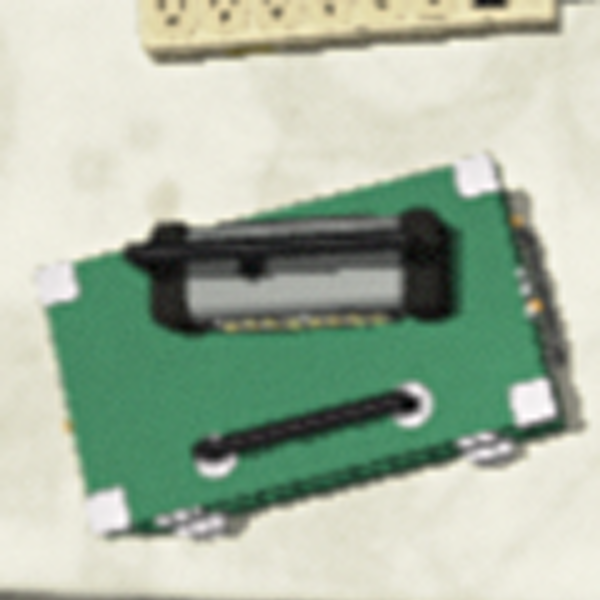

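View pics/topcropR.png

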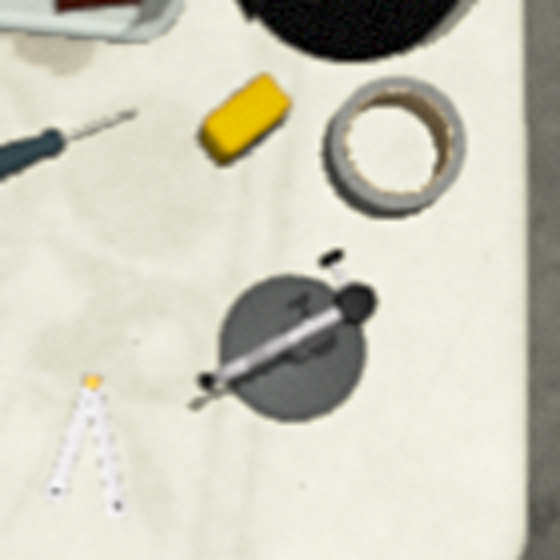

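```bash
cat > h.py <<'E'
from rig import ctrl
import cv2, numpy as np
from scipy.spatial.transform import Rotation as Rot
def cam(name):
    s=ctrl.state(); c=ctrl.camera(name)
    if name=="wrist":
        T=np.eye(4); T[:3,:3]=Rot.from_quat(s["ee_rot"]).as_matrix(); T[:3,3]=s["tcp_pos"]
        W=T@np.array(c["tool_from_camera"]); c["R"]=W[:3,:3].T; c["t"]=-W[:3,:3].T@W[:3,3]
    return c
def save(c,n,crop=None,f=1):
    i=c["img"][:,:,::-1]
    if crop: x0,y0,x1,y1=crop; i=i[y0:y1,x0:x1]
    cv2.imwrite(f"pics/{n}.png",cv2.resize(i,None,fx=f,fy=f,interpolation=cv2.INTER_CUBIC))
def ray(c,px):
    u=cv2.undistortPoints(np.array([[px]],float),np.array(c["K"]),np.array(c["dist_coeffs"]))[0,0]
    d=np.array(c["R"]).T@np.array([u[0],u[1],1]); return -np.array(c["R"]).T@np.array(c["t"]), d/np.linalg.norm(d)
def atz(c,px,z):
    o,d=ray(c,px); return o+d*(z-o[2])/d[2]
def proj(c,X):
    r,_=cv2.Rodrigues(np.array(c["R"])); return cv2.projectPoints(np.array(X,float).reshape(-1,1,3),r,np.array(c["t"]),np.array(c["K"]),np.array(c["dist_coeffs"]))[0][:,0]
def down(yaw):
    # tool x down; jaw axis z at angle yaw in world xy
    x=np.array([0,0,-1.]); z=np.array([np.cos(yaw),np.sin(yaw),0]); y=np.cross(z,x)
    return Rot.from_matrix(np.c_[x,y,z]).as_quat()
E
python3 - <<'E'
from h import *
c=cam("top")
L=lambda x,y:(110+x/5,150+y/5); R=lambda x,y:(260+x/4,130+y/4)
P=lambda n,px,z:print(n,np.round(px,1),atz(c,px,z).round(4))
print(ray(c,(256,192))[0])
for n,p in dict(TL=(35,265),TR=(492,152),BR=(553,420),BL=(95,535)).items(): P(n,L(*p),.13)
P("lhL",L(213,450),.166);P("lhR",L(410,402),.166)
P("lampbarL",L(130,253),.265);P("lampbarR",L(445,238),.265)
P("foot",R(292,348),.0); P("tip",R(207,380),.257);P("rodtop",R(357,302),.274)
P("ovhook?",R(332,258),.5);P("silver end",R(197,403),.24)
cc=c["t"]
for X in [(.64,-.05,.52),(.62,-.24,.52),(.62,-.24,.6)]: print(X,proj(c,X))
print(ctrl.state()["time_s"])
E
```

```text
[ 0.3361423  -0.07634615  1.49804745]
TL [117. 203.] [0.5209 0.3076 0.13  ]
TR [208.4 180.4] [0.5847 0.0541 0.13  ]
BR [220.6 234. ] [0.4358 0.0184 0.13  ]
BL [129. 257.] [0.3721 0.2684 0.13  ]
lhL [152.6 240. ] [0.4166 0.1974 0.166 ]
lhR [192.  230.4] [0.4426 0.0924 0.166 ]
lampbarL [136.  200.6] [0.5088 0.2219 0.265 ]
lampbarR [199.  197.6] [0.5166 0.064  0.265 ]
foot [333. 217.] [ 0.4967 -0.3108  0.    ]
tip [311.8 225. ] [ 0.4491 -0.2171  0.257 ]
rodtop [349.2 205.5] [ 0.4959 -0.309   0.274 ]
ovhook? [343.  194.5] [ 0.4889 -0.2539  0.5   ]
silver end [309.2 230.8] [ 0.4361 -0.2125  0.24  ]
(0.64, -0.05, 0.52) [[242.39369116 119.30098299]]
(0.62, -0.24, 0.52) [[336.07054277 129.07281792]]
(0.62, -0.24, 0.6) [[342.84944767 117.12804635]]
1.25
```

Run:
```python
from h import *
w=cam("wrist"); print(np.array(w["tool_from_camera"]).round(4), w["K"])
def mv(p,yaw):
    q=[down(yaw),down(yaw+np.pi)]
    j0=np.array(ctrl.state()["joint_pos"]); best=None
    for k in q:
        j=ctrl.solve_ik(p,k)
        if j is not None:
            j=np.array(j); d=abs(j[5]-0)
            print(j.round(2))
            if best is None or d<best[0]: best=(d,k)
    ctrl.move_to(p,best[1])
s=ctrl.state(); ctrl.move_straight([0.167,-0.56,0.40],0.25)
mv([0.40,-0.24,0.42],np.deg2rad(-63)); 
w=cam("wrist"); save(w,"w1",f=1.5)
s=ctrl.state(); print(s["time_s"],s["tcp_pos"],s["joint_pos"])
for t in ["hook_stand","hook_tip","hook_seat"]: print(t,[(np.round(d["location"],1).tolist(),round(d["p"],2)) for d in ctrl.recognise(w,t)][:3])
for X in [(.496,-.31,.274),(.449,-.2171,.257),(.4592,-.237,.2455)]: print(proj(w,X)*1.5)
```

```text
[[ 8.000e-04 -2.520e-01  9.677e-01 -1.708e-01]
 [-7.000e-04 -9.677e-01 -2.520e-01  7.020e-02]
 [ 1.000e+00 -5.000e-04 -1.000e-03 -8.000e-04]
 [ 0.000e+00  0.000e+00  0.000e+00  1.000e+00]] [[326.55850195   0.         261.61830431]
 [  0.         326.55850195 190.27702905]
 [  0.           0.           1.        ]]
[-0.68  0.1   1.58 -0.    1.46  0.42]
3.7333 [ 0.3997929  -0.24084292  0.41972141] [-6.83777661e-01  1.00099760e-01  1.58321552e+00 -1.47732949e-04
  1.45878963e+00  4.17096492e-01]
hook_stand [([327.4, 116.4], 0.66)]
hook_tip []
hook_seat [([327.0, 115.3], 0.59), ([65.7, 17.3], 0.25)]
[[559.4723289  184.72920911]]
[[396.05854956 182.6722939 ]]
[[428.31840783 181.76015129]]
```

View pics/w1.png

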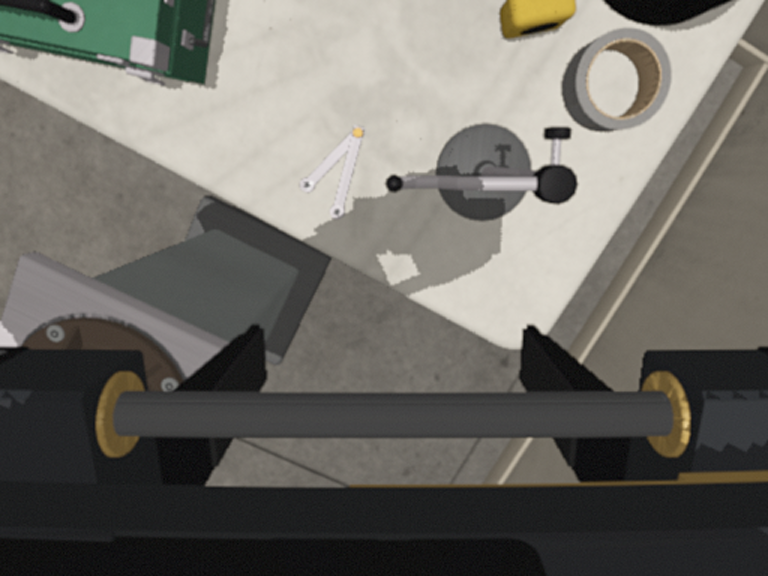

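Run:
```python
from h import *
q=down(np.deg2rad(8))
p=[0.40,0.11,0.44]
print(ctrl.solve_ik(p,q),ctrl.solve_ik(p,down(np.deg2rad(188))))
ctrl.move_to(p,q)
w=cam("wrist"); save(w,"w2",f=1.5)
np.savez("w2.npz",**{k:np.array(w[k]) for k in ["K","dist_coeffs","R","t","img"]})
c=cam("top"); np.savez("top.npz",**{k:np.array(c[k]) for k in ["K","dist_coeffs","R","t","img"]})
s=ctrl.state(); print(s["time_s"],s["tcp_pos"],s["joint_pos"])
for t in ["lamp_handle","lid_handle"]: print(t,[(np.round(d["location"],1).tolist(),round(d["p"],2)) for d in ctrl.recognise(w,t)][:3])
N=dict(TL=(.5209,.3076,.13),TR=(.5847,.0541,.13),BR=(.4358,.0184,.13),BL=(.3721,.2684,.13),lhL=(.4166,.1974,.166),lhR=(.4426,.0924,.166),lbL=(.5088,.2219,.265),lbR=(.5166,.064,.265))
for n,X in N.items(): print(n,(proj(w,X)*1.5).round(1))
```

```text
[ 1.08837582e-01  4.40178819e-03  1.63611777e+00 -4.44089210e-16
  1.50107310e+00 -3.07887581e-02] None
5.3 [0.40040293 0.10919375 0.43983853] [ 1.06847619e-01  4.90463332e-03  1.63600833e+00 -1.09528650e-04
  1.50098925e+00 -3.04943890e-02]
lamp_handle [([352.6, 138.4], 0.7)]
lid_handle [([305.6, 98.2], 0.81)]
TL [[554.7  37.2]]
TR [[562.9 310.6]]
BR [[415.3 324.5]]
BL [[386.6  57.8]]
lhL [[425.6 142.9]]
lhR [[436.1 263.2]]
lbL [[574.9 121.2]]
lbR [[538.  340.2]]
```

View pics/w2.png

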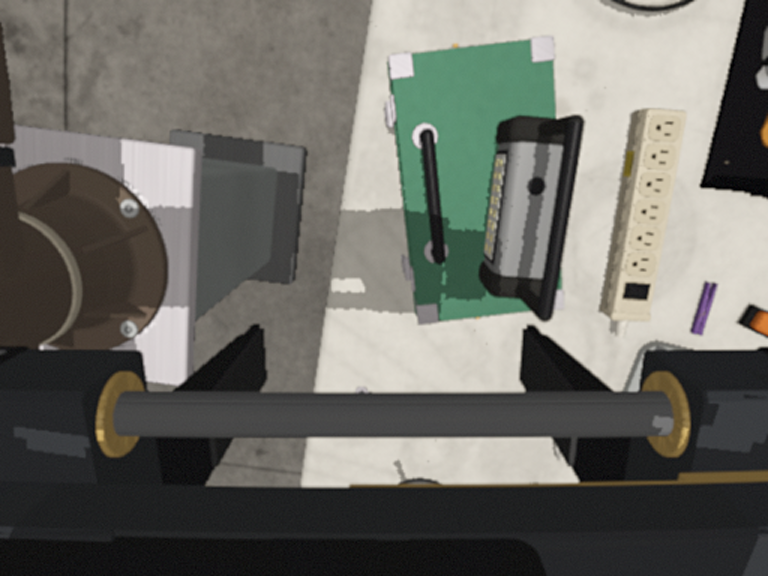

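Run:
```python
from h import *
w=dict(np.load("w2.npz")); c=dict(np.load("top.npz"))
for n,p,z in [("lbL",(577,119),.265),("lbR",(546,316),.265),("lhL",(427,135),.166),("lhR",(438,262),.166),("TL",(553,37),.13),("BL",(388,54),.13),("BR",(418,323),.13)]:
    print(n,atz(w,np.array(p)/1.5,z).round(4))
# body ends seen in both, top
L=lambda x,y:(110+x/5,150+y/5)
for n,p in dict(barL=(130,253),barR=(405,242)).items(): print(n,atz(c,L(*p),.265).round(4))
class D(dict): pass
def crop(c,n,b,f): save(c,n,b,f)
crop(w,"w2c",(230,10,410,230),2.7)
crop(c,"topc",(110,160,235,270),5.4)
```

```text
lbL [0.5099 0.2235 0.265 ]
lbR [0.5184 0.0836 0.265 ]
lhL [0.4168 0.2041 0.166 ]
lhR [0.4442 0.0938 0.166 ]
TL [0.5193 0.3076 0.13  ]
BL [0.3729 0.2718 0.13  ]
BR [0.4384 0.0204 0.13  ]
barL [0.5088 0.2219 0.265 ]
barR [0.5146 0.084  0.265 ]
```

View pics/w2c.png

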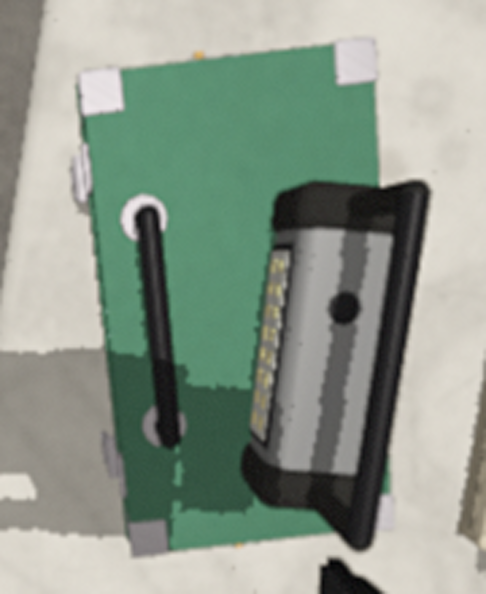

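View pics/topc.png

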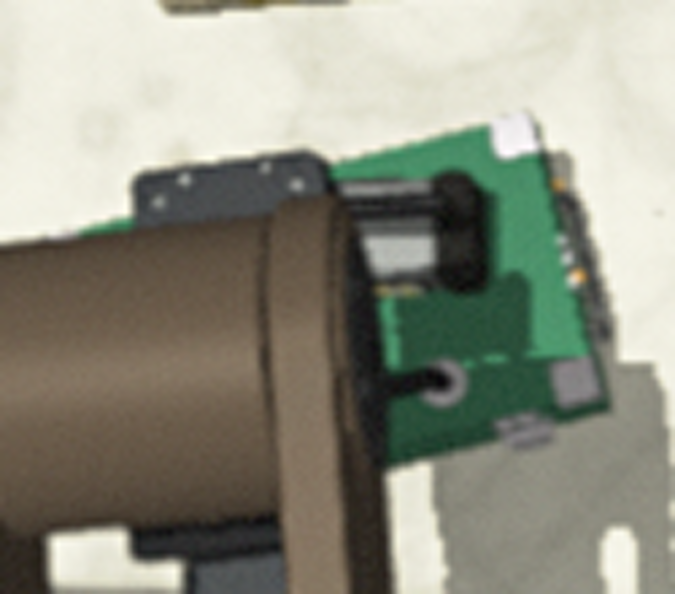

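Run:
```python
from h import *
yaw=np.deg2rad(3); q=down(yaw)
g=np.array([.5152,.115,.2462])
ctrl.gripper_to(0.7,f_grip=55)
ctrl.move_straight([g[0],g[1],.34],0.25,ori=q)
ctrl.move_straight(g,0.12)
w=cam("wrist"); save(w,"w3",f=1.5)
s0=ctrl.state(); print(s0["tcp_pos"],s0["force"])
ctrl.gripper_to(0.0,f_grip=55)
s=ctrl.state(); print(s["time_s"],s["finger_gap"]*95,s["force"],s["tcp_pos"])
w=cam("wrist"); save(w,"w4",f=1.5)
```

```text
[0.51548242 0.11504809 0.24706325] [ 0.62008062  0.56986947 -0.44375769]
8.775 10.657497533191888 [0.22363261 0.14458723 1.23341445] [0.51525059 0.11498757 0.24618919]
```

View pics/w4.png

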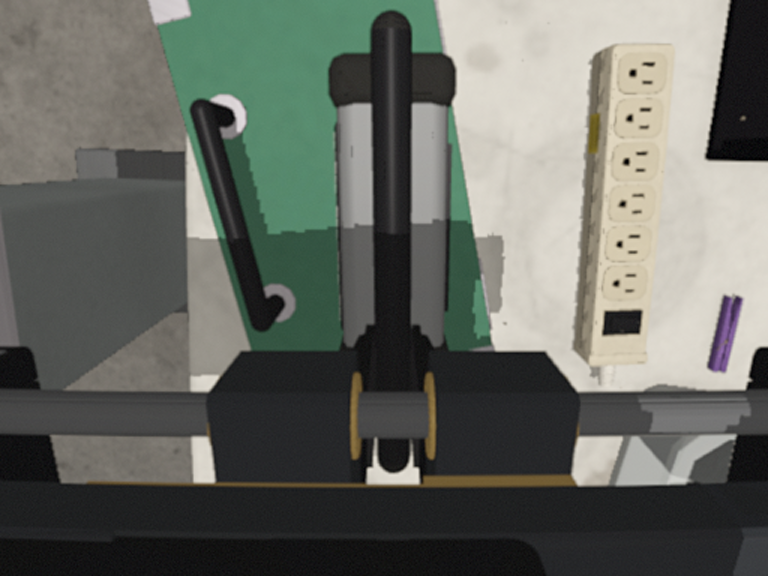

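Run:
```python
from h import *
w=cam("wrist")
print(atz(w,np.array((391,20))/1.5,.265), atz(w,np.array((391,35))/1.5,.265),atz(w,np.array((395,465))/1.5,.265))
p=np.array(ctrl.state()["tcp_pos"])
ctrl.move_straight(p+[0,0,.08],0.2)
s=ctrl.state(); print(s["time_s"],s["finger_gap"]*95,s["force"],s["moment"])
w=cam("wrist"); save(w,"w5",f=1.5); c=cam("scene"); save(c,"s5",(110,130,290,310),3.2)
print(atz(w,np.array((391,22))/1.5,.345))
```

```text
[0.50863171 0.22455028 0.265     ] [0.50883508 0.22057243 0.265     ] [0.51739243 0.08074771 0.265     ]
9.425 10.906220782427996 [-0.13196152  0.63241839 -3.77331281] [-0.10720517 -0.09727362 -0.01872904]
[0.50819476 0.22367325 0.345     ]
```

View pics/w5.png

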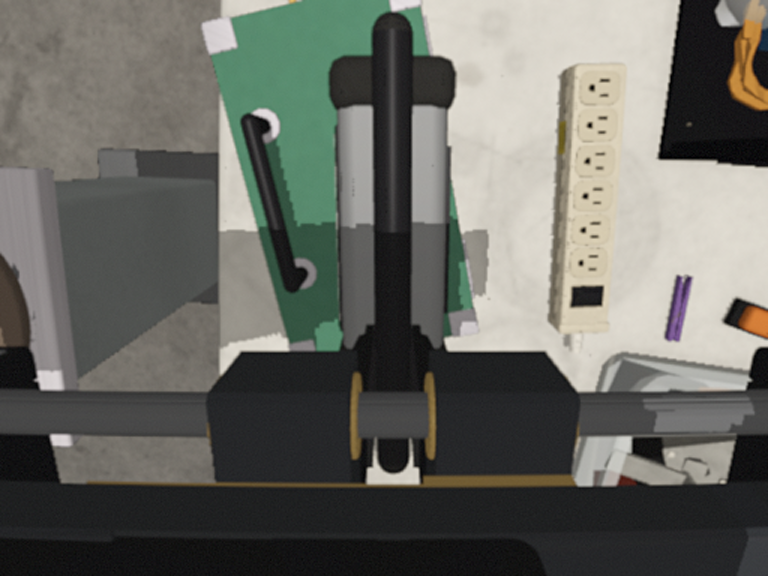

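View pics/s5.png

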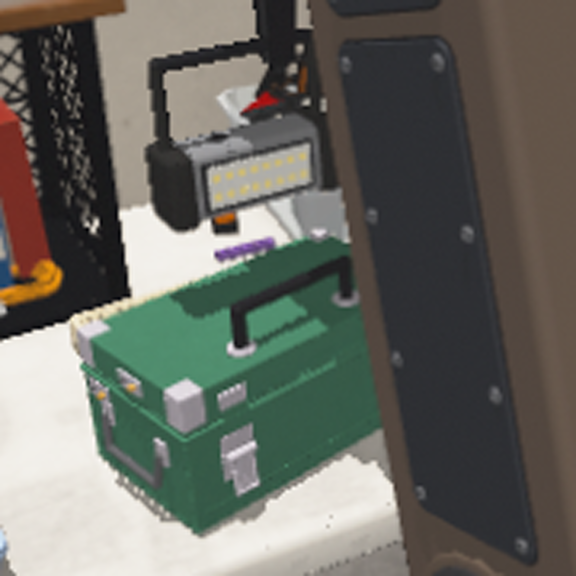

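```bash
cat >> h.py <<'E'
ux=np.array([.452,-.892,0]); ux/=np.linalg.norm(ux); uy=np.array([-ux[1],ux[0],0]); YS=np.arctan2(ux[1],ux[0])
seat=np.array([.4588,-.2363,.2455]); OFF=.0375; GD=.0188
def hookpose(back,up): return seat-back*ux-OFF*uy+[0,0,up-GD]
E
python3 - <<'E'
from h import *
print(np.rad2deg(YS),hookpose(.085,.037))
z=.326
ctrl.move_straight([.46,.07,z],0.2,ori=down(np.deg2rad(-5)))
p=hookpose(.085,.037); p2=p.copy(); p2[2]=z
ctrl.move_straight(p2,0.2,ori=down(YS))
ctrl.move_straight(p,0.15)
s=ctrl.state(); print(s["time_s"],s["finger_gap"]*95,s["tcp_pos"],s["joint_pos"],s["force"])
w=cam("wrist"); save(w,"w6",f=1.5); c=cam("top"); save(c,"t6",(260,170,400,270),5)
c=cam("scene"); save(c,"s6",f=1.5)
E
```

```text
-63.12746100834423 [ 0.38692885 -0.17742906  0.2637    ]
12.0417 10.496627019303777 [ 0.38736996 -0.17733096  0.26426692] [-5.84650295e-01  1.45664759e-01  1.94373616e+00  6.48212398e-05
  1.05170976e+00  5.16332904e-01] [ 0.20977579 -0.40633027 -2.79084293]
```

View pics/w6.png

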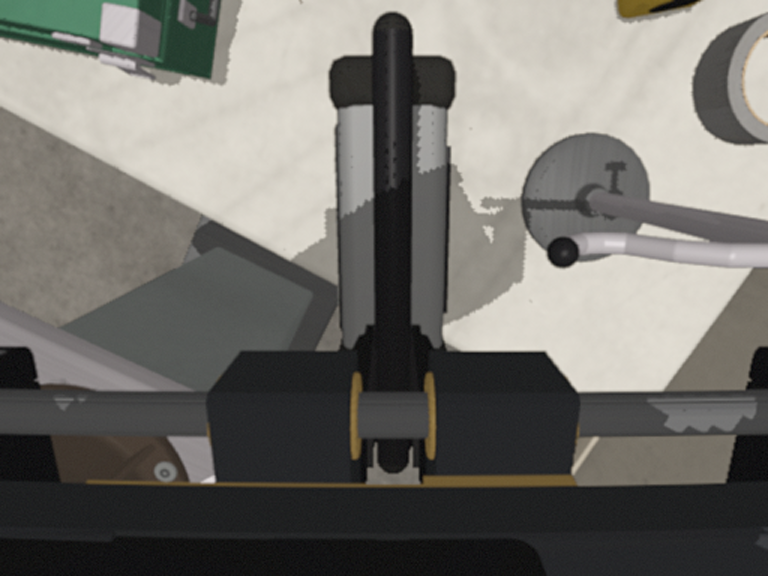

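View pics/t6.png

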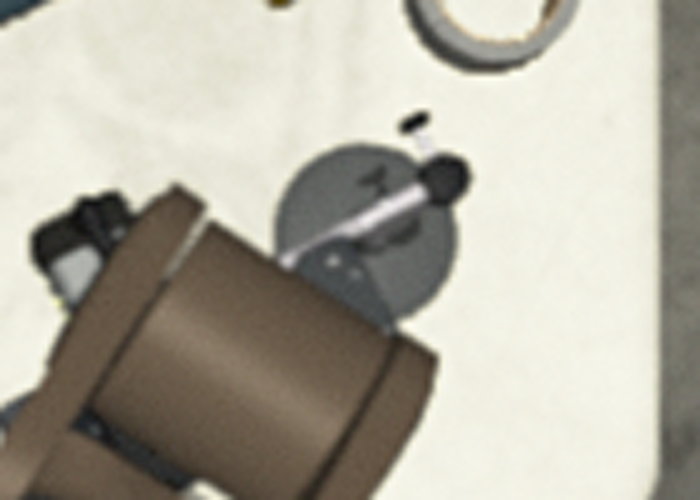

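View pics/s6.png

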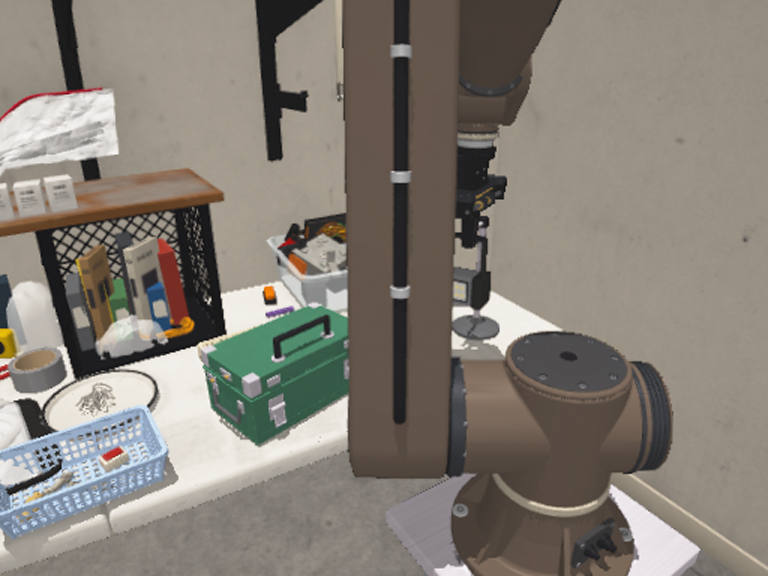

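Run:
```python
from h import *
w=cam("wrist"); X=atz(w,np.array((563,251))/1.5,.257); print("tip meas",X,"exp",seat-.023*ux)
d=X-(seat-.023*ux); print("ux",d@ux,"uy",d@uy)
print("bar end meas",((atz(w,np.array((393,20))/1.5,.2825)-hookpose(.085,0))@uy))
```

```text
tip meas [ 0.44866519 -0.21643618  0.257     ] exp [ 0.44840383 -0.21578367  0.2455    ]
ux 0.0007001784971956988 uy -6.180683764383518e-05
bar end meas 0.10933044105304995
```

Run:
```python
from h import *
print(ctrl.move_straight(hookpose(0.0,.037),0.08,until_force=8))
s=ctrl.state(); print(s["time_s"],s["tcp_pos"],hookpose(0,.037),s["force"])
w=cam("wrist"); save(w,"w7",f=1.5)
c=cam("scene"); save(c,"s7",(280,100,380,250),4)
```

```text
False
13.4583 [ 0.42519747 -0.25288543  0.26376123] [ 0.42534946 -0.25325027  0.2637    ] [-0.11628848 -0.07443142 -2.80967843]
```

View pics/w7.png

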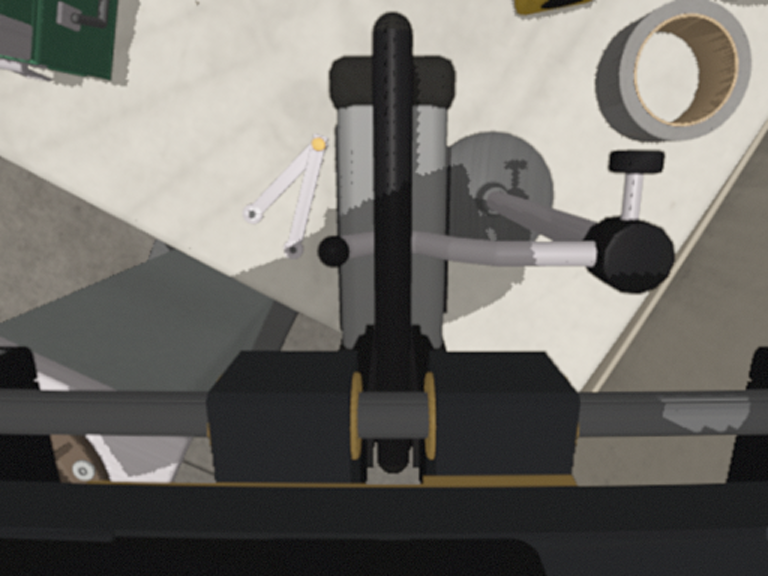

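View pics/s7.png

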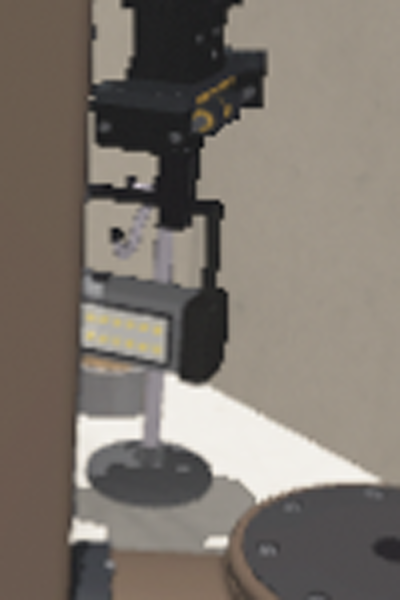

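Run:
```python
from h import *
print(ctrl.move_straight(hookpose(0.0,.006),0.08,until_force=6))
s=ctrl.state(); print(s["time_s"],s["tcp_pos"][2]+GD-.2455,s["force"])
print(ctrl.move_straight(hookpose(0.0,-.004),0.02,until_force=2.0))
s=ctrl.state(); print(s["time_s"],s["tcp_pos"][2]+GD-.2455,s["force"],s["moment"])
w=cam("wrist"); save(w,"w8",f=1.5)
c=cam("scene"); save(c,"s8",(280,100,380,250),4)
```

```text
False
14.1 0.006147485706787248 [-0.05928801 -0.20098945 -2.07359345]
True
14.475 -9.925532847690488e-05 [-0.65338568 -0.78399071  1.74485802] [-0.11310431 -0.1480506   0.01217387]
```

View pics/w8.png

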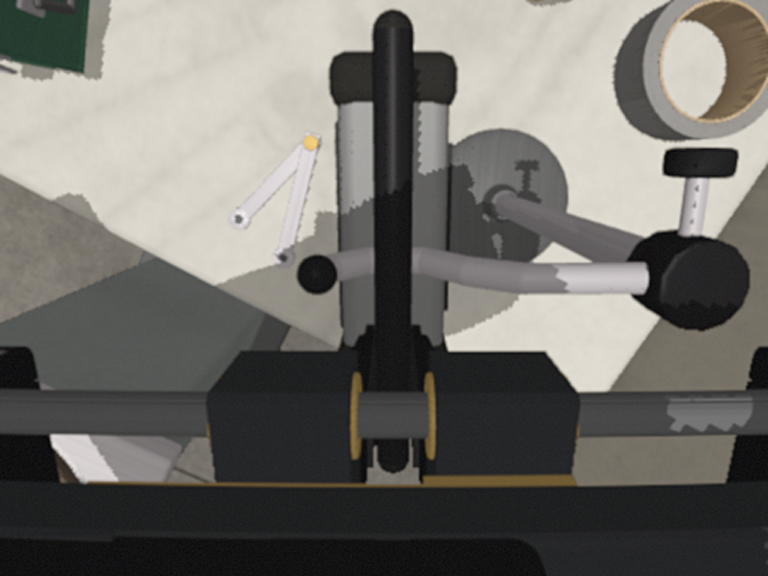

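View pics/s8.png

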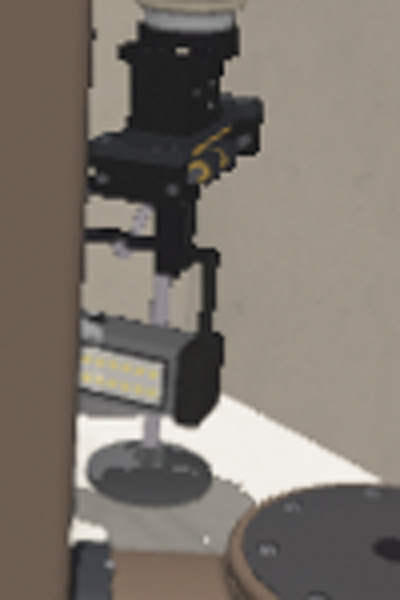

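Run:
```python
from h import *
ctrl.gripper_to(0.45)
p=hookpose(0,0); p[2]=.36
ctrl.move_straight(p,0.15,until_force=5)
s=ctrl.state(); print(s["time_s"],s["tcp_pos"],s["force"])
w=cam("wrist"); save(w,"w9",f=1.5)
c=cam("scene"); save(c,"s9",(280,100,380,250),4)
```

```text
16.3667 [ 0.42513143 -0.25307208  0.35920285] [0.24015885 0.55358861 0.08504007]
```

View pics/w9.png

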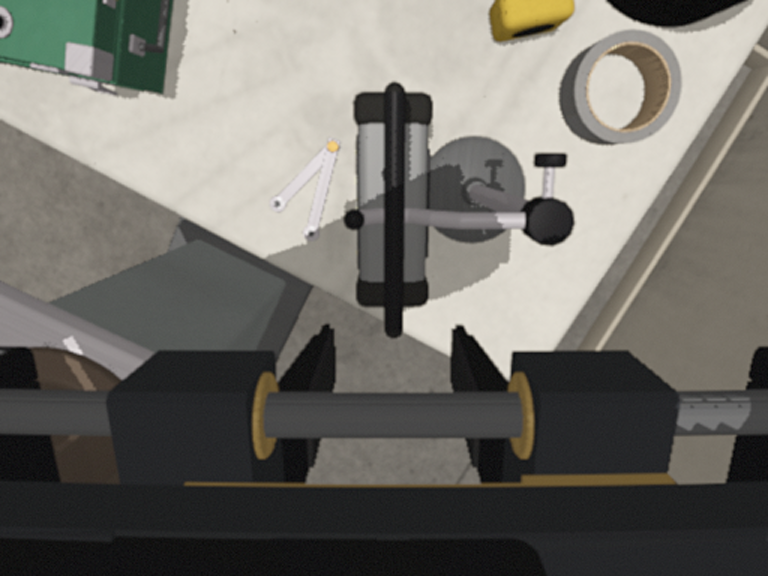

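View pics/s9.png

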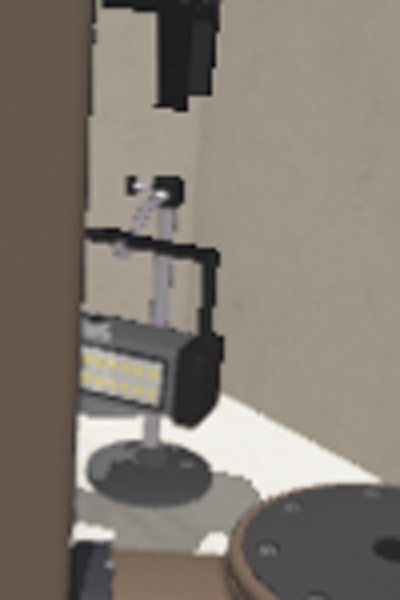

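```bash
cat >> h.py <<'E'
CY=np.deg2rad(14.1); cx=np.array([np.cos(CY),np.sin(CY),0]); cyv=np.array([-np.sin(CY),np.cos(CY),0])
hinge=np.array([.5514,.1813,.1])
r0=np.hypot(.125,.066); a0=np.arctan2(.066,.125)
def bar(th,hg=hinge): return hg-cx*r0*np.cos(a0+th)+np.array([0,0,r0*np.sin(a0+th)])
E
python3 - <<'E'
from h import *
b=bar(0)-[0,0,GD]; print(b+[0,0,GD],bar(1.25))
q=down(CY)
for th in np.linspace(0,1.25,6):
    j=ctrl.solve_ik(bar(th)-[0,0,GD],q); print(np.round(j,2))
p=np.array(ctrl.state()["tcp_pos"]); 
ctrl.move_straight([b[0],b[1],.33],0.3,ori=q)
ctrl.gripper_to(0.6,f_grip=15)
ctrl.move_straight(b+[0,0,.06],0.25)
w=cam("wrist"); save(w,"w10",f=1.5)
for t in ["lid_handle"]: print([(np.round(d["location"],1).tolist(),round(d["p"],2)) for d in ctrl.recognise(w,t)][:3])
s=ctrl.state(); print(s["time_s"],s["tcp_pos"],s["force"])
for k in (-.055,.055): print(proj(w,bar(0)+k*cyv)*1.5)
E
```

```text
[0.430166   0.15084812 0.166     ] [0.57391819 0.18695618 0.23943435]
[ 0.19  0.35  2.04 -0.    0.75 -0.05]
[ 0.19  0.33  1.96 -0.    0.85 -0.05]
[ 0.2   0.34  1.87 -0.    0.93 -0.05]
[ 0.2   0.36  1.78 -0.    1.   -0.05]
[ 0.2   0.4   1.69 -0.    1.05 -0.04]
[ 0.21  0.45  1.61 -0.    1.08 -0.04]
[([319.2, 137.6], 0.59)]
19.225 [0.43089848 0.15103589 0.20857966] [ 0.30222373  0.9973391  -0.6292158 ]
[[392.30287735 427.01975567]]
[[392.10347245 197.79998792]]
```

View pics/w10.png

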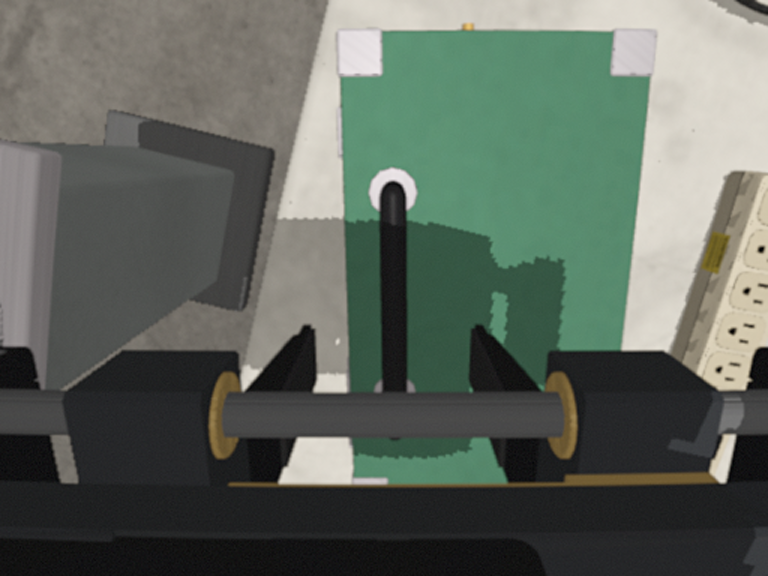

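Run:
```python
from h import *
b=bar(0)-[0,0,GD]
ctrl.move_straight(b,0.12,until_force=6)
s0=ctrl.state(); print(s0["tcp_pos"],s0["force"])
ctrl.gripper_to(0.0,f_grip=12); ctrl.hold(0.2)
s=ctrl.state(); print(s["time_s"],s["tcp_pos"],b,s["force"],s["finger_gap"]*95)
w=cam("wrist"); save(w,"w11",f=1.5)
```

```text
[0.4305838  0.15092565 0.14786854] [-0.05164066  0.26029584  0.63555282]
20.8667 [0.43109649 0.1510647  0.14729394] [0.430166   0.15084812 0.1472    ] [ 4.90369005  1.95818832 -2.79243793] 11.687772402827626
```

View pics/w11.png

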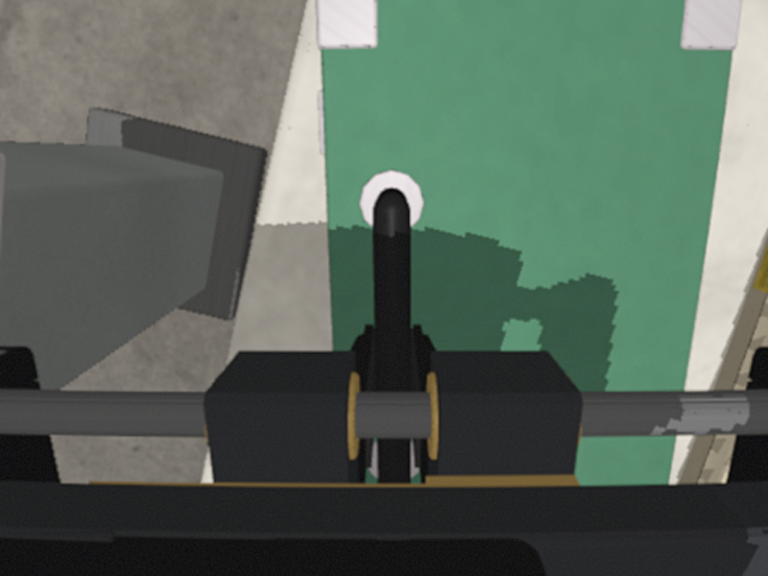

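```bash
cat >> h.py <<'E'
hinge=hinge+.001*cx
def swing(ths,v=0.1):
    for th in ths:
        ctrl.move_straight(bar(th,hinge)-[0,0,GD],v)
        s=ctrl.state(); g=np.array(s["tcp_pos"])+[0,0,GD]-hinge; f=np.array(s["force"])
        print("t%.2f th %.3f est %.3f r %.4f F cx %.1f cy %.1f z %.1f gap %.1f"%(s["time_s"],th,np.arctan2(g[2],-g@cx)-a0,np.hypot(g[2],g@cx),f@cx,f@cyv,f[2],s["finger_gap"]*95))
        if np.linalg.norm(f)>25: print("STOP"); break
E
python3 - <<'E'
from h import *
ctrl.gripper_to(0.0,f_grip=20)
swing([0,.08,.16,.25,.35,.45])
w=cam("wrist"); save(w,"w12",f=1.5); c=cam("scene"); save(c,"s12",f=1.5)
E
```

```text
t21.38 th 0.000 est 0.000 r 0.1414 F cx 0.1 cy 0.6 z 1.6 gap 11.7
t21.65 th 0.080 est 0.077 r 0.1417 F cx -1.7 cy -0.1 z -4.0 gap 11.6
t21.92 th 0.160 est 0.156 r 0.1419 F cx -5.2 cy 1.1 z -1.3 gap 11.7
t22.19 th 0.250 est 0.245 r 0.1423 F cx -9.0 cy -0.2 z 1.8 gap 11.2
t22.48 th 0.350 est 0.342 r 0.1427 F cx -13.2 cy 0.3 z 7.5 gap 11.1
t22.77 th 0.450 est 0.444 r 0.1430 F cx -15.4 cy 0.5 z 14.0 gap 11.2
```

View pics/s12.png

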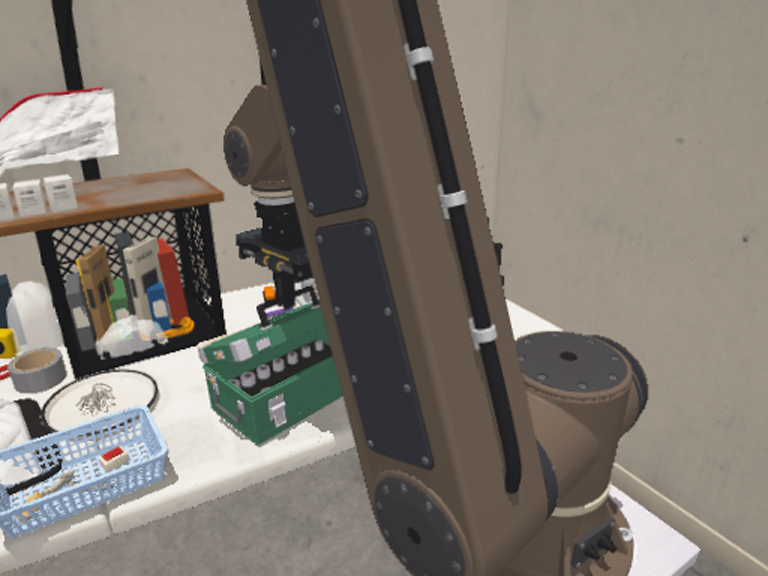

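```bash
cat >> h.py <<'E'
def lidload(th): # reaction tangential on tool
    return .7*9.81*.0832*np.cos(np.arctan2(.026,.079)+th)/r0
def swingfb(ths,off=0.0,v=0.1,k=.00007):
    for th in ths:
        ph=a0+th; rad=-cx*np.cos(ph)+np.array([0,0,np.sin(ph)]); tan=cx*np.sin(ph)+np.array([0,0,np.cos(ph)])
        ctrl.move_straight(bar(th,hinge)+off*rad-[0,0,GD],v)
        s=ctrl.state(); g=np.array(s["tcp_pos"])+[0,0,GD]-hinge; f=np.array(s["force"])
        fr=f@rad; off=np.clip(off+k*fr,-.008,.008)
        thx=np.arccos(np.clip(-g@cx/r0,-1,1))-a0
        print("t%.2f th %.3f thx %.3f r %.4f Fr %.1f Ft %.1f (exp %.1f) cy %.1f gap %.1f off %.2fmm"%(s["time_s"],th,thx,np.hypot(g[2],g@cx),fr,f@tan,-lidload(th),f@cyv,s["finger_gap"]*95,off*1e3))
        if np.linalg.norm(f)>30: print("STOP"); break
    return off
E
python3 - <<'E'
from h import *
off=swingfb([.45,.45,.52,.6,.7,.8],off=.0014)
w=cam("wrist"); save(w,"w13",f=1.5); c=cam("scene"); save(c,"s13",(130,100,240,300),4)
E
```

```text
t23.12 th 0.450 thx 0.438 r 0.1431 Fr 5.4 Ft -4.0 (exp -2.9) cy 1.7 gap 11.2 off 1.78mm
t23.38 th 0.450 thx 0.439 r 0.1431 Fr 0.6 Ft -2.5 (exp -2.9) cy 4.2 gap 10.9 off 1.82mm
t23.62 th 0.520 thx 0.512 r 0.1435 Fr 5.5 Ft -3.8 (exp -2.7) cy 3.1 gap 11.6 off 2.21mm
t23.89 th 0.600 thx 0.594 r 0.1439 Fr 7.1 Ft -3.1 (exp -2.5) cy 3.4 gap 11.3 off 2.70mm
t24.18 th 0.700 thx 0.695 r 0.1446 Fr 9.0 Ft -1.8 (exp -2.1) cy 3.0 gap 11.5 off 3.33mm
t24.48 th 0.800 thx 0.796 r 0.1451 Fr 7.4 Ft -2.9 (exp -1.8) cy 2.6 gap 11.2 off 3.85mm
```

View pics/w13.png

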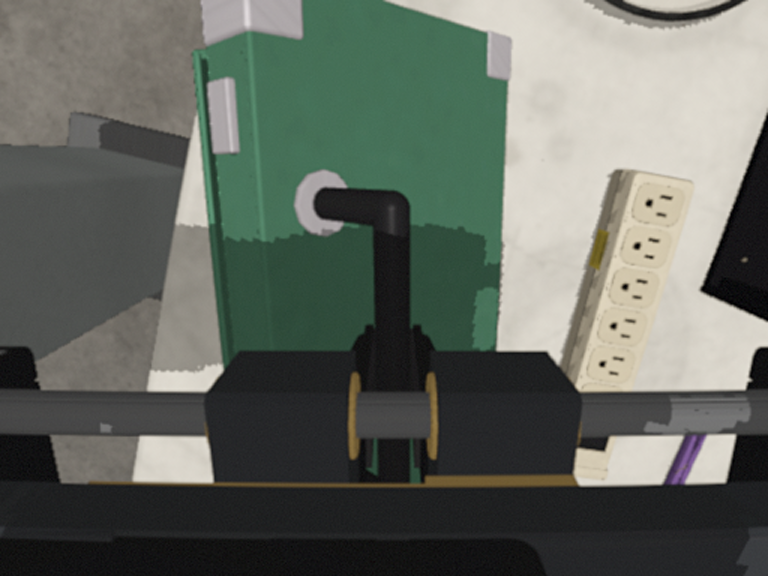

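Run:
```python
from h import *
off=swingfb([.9,1.0,1.08,1.15,1.2],off=.0044,v=.08)
ctrl.hold(.3)
w=cam("wrist"); save(w,"w14",f=1.5); c=cam("scene"); save(c,"s14",(130,100,240,250),4)
s=ctrl.state(); print(s["force"]@cx,s["force"][2],s["tcp_pos"])
```

```text
t24.91 th 0.900 thx 0.896 r 0.1458 Fr 3.9 Ft -2.1 (exp -1.4) cy 3.8 gap 11.3 off 4.67mm
t25.24 th 1.000 thx 0.998 r 0.1461 Fr 3.1 Ft -2.6 (exp -1.0) cy 2.7 gap 11.3 off 4.89mm
t25.54 th 1.080 thx 1.081 r 0.1463 Fr 3.1 Ft -1.9 (exp -0.7) cy 1.9 gap 11.7 off 5.10mm
t25.82 th 1.150 thx 1.153 r 0.1465 Fr 3.5 Ft -0.8 (exp -0.4) cy 1.0 gap 11.2 off 5.35mm
t26.07 th 1.200 thx 1.205 r 0.1466 Fr 2.0 Ft -0.7 (exp -0.2) cy -0.2 gap 11.2 off 5.49mm
-1.0257081755677218 0.531648189691691 [0.5685794  0.18546984 0.226877  ]
```

View pics/w14.png

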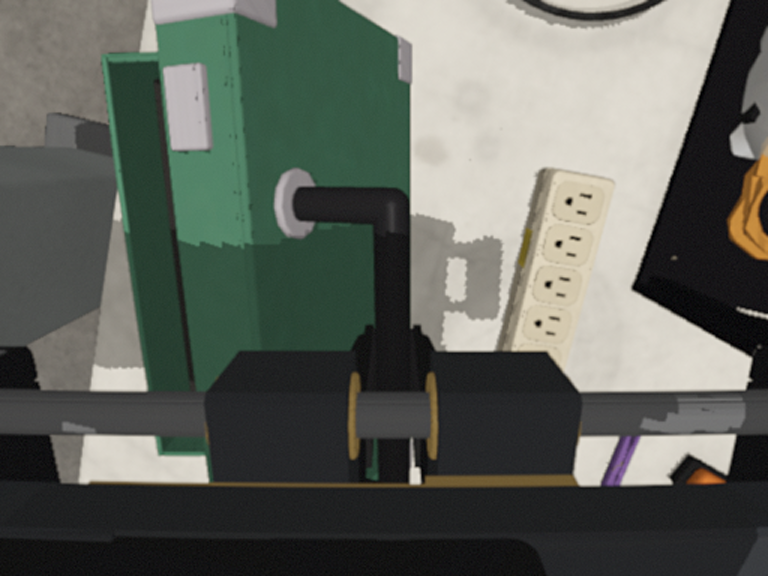

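View pics/s14.png

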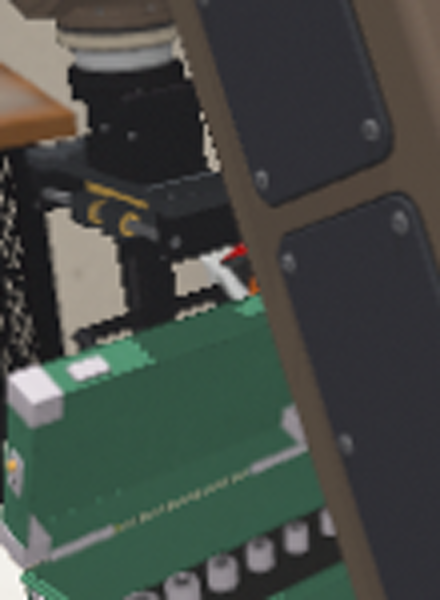

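Run:
```python
from h import *
off=swingfb([1.235,1.247],off=.0056,v=.05)
ctrl.gripper_to(0.0,f_grip=30); ctrl.hold(.5)
w=cam("wrist"); save(w,"w15",f=1.5)
np.savez("w15.npz",**{k:np.array(w[k]) for k in ["K","dist_coeffs","R","t","img"]})
s=ctrl.state(); f=np.array(s["force"]); g=np.array(s["tcp_pos"])+[0,0,GD]-hinge
print(s["time_s"],"Fcx",f@cx,"Fz",f[2],"thx",np.arccos(-g@cx/r0)-a0,s["finger_gap"]*95)
def lp(x,y,z,th): # lid frame: x fwd distance from hinge toward front
    return hinge+cyv*y+ -cx*(x*np.cos(th)-z*np.sin(th))+np.array([0,0,x*np.sin(th)+z*np.cos(th)])
for th in (1.15,1.2,1.25,1.3):
    print(th,[ (proj(w,lp(*a,th))[0]*1.5).round(0).tolist() for a in [(.125,.055,.03),(.125,.055,.066),(.15,.13,.03),(0,.13,.03),(.15,.13,0)]])
```

```text
t26.72 th 1.235 thx 1.243 r 0.1468 Fr -0.9 Ft -0.3 (exp -0.1) cy -1.1 gap 11.6 off 5.54mm
t26.97 th 1.247 thx 1.254 r 0.1468 Fr -0.3 Ft -1.5 (exp -0.0) cy -1.2 gap 11.7 off 5.52mm
27.7333 Fcx -1.9158404237382354 Fz -1.112305039428659 thx 1.2530482098514777 11.28576613281146
1.15 [[257.0, 207.0], [348.0, 211.0], [181.0, -62.0], [400.0, 47.0], [108.0, -41.0]]
1.2 [[275.0, 208.0], [370.0, 211.0], [206.0, -65.0], [401.0, 48.0], [125.0, -46.0]]
1.25 [[293.0, 208.0], [392.0, 211.0], [233.0, -68.0], [402.0, 48.0], [145.0, -50.0]]
1.3 [[311.0, 208.0], [414.0, 210.0], [261.0, -70.0], [403.0, 49.0], [166.0, -54.0]]
```

View pics/w15.png

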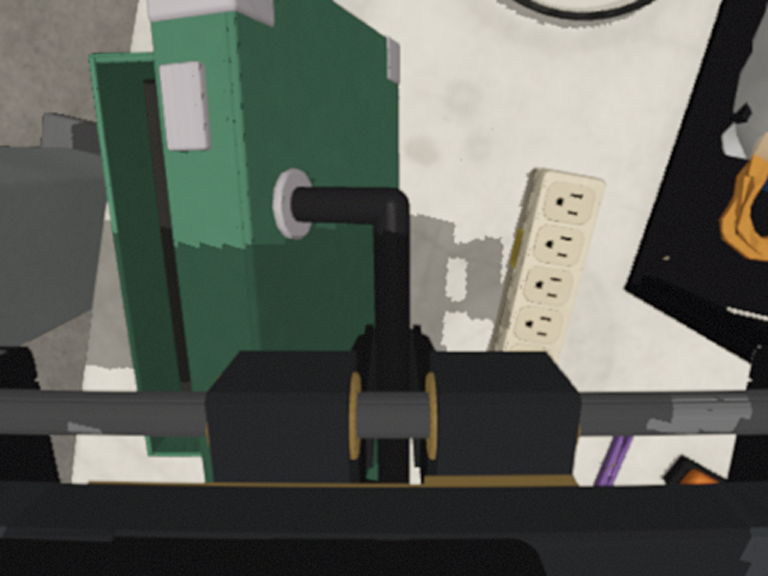

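Run:
```python
from h import *
c=cam("top"); save(c,"t16",(100,120,400,280),2.6)
s=ctrl.state(); g=np.array(s["tcp_pos"])+[0,0,GD]-hinge
print(s["time_s"],s["force"],np.arccos(-g@cx/r0)-a0,s["qvel"].round(3) if hasattr(s["qvel"],"round") else s["qvel"])
```

```text
27.7833 [-0.18883025 -4.74385875 -2.41673411] 1.2530623127115836 [ 0.001 -0.001  0.001  0.    -0.     0.   ]
```

View pics/t16.png

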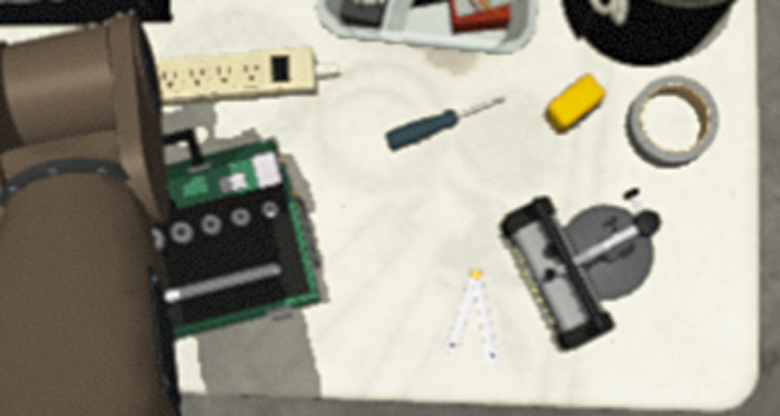

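Run:
```python
from rig import ctrl
print(ctrl.hand_in(), ctrl.state()["time_s"])
```

```text
the job is handed in; nothing more can be done
the job is handed in; nothing more can be done
```

The lamp now hangs by its handle in the hook of the stand, with its light facing the chest. The lid is up at its balance point, and the arm is still holding it there with a 30 N grip. I handed the job in at about 28 s.

- **Lamp:** the bar touched down within 0.1 mm of the expected seat height. After I let go, and again in the last top picture, it was still hanging in the hook. The lid stay, screwdriver, tape and tape measure look as they did at the start.
- **Lid:** the arm position gives a lid angle of 1.253 rad, and the last wrist picture agrees at about 1.25. The arm was at rest, and the highest angle reached was about 1.254.
- **Disagreements:** the lid's handle rolled about 5–7 mm down along the finger pads during the swing. I followed the radial force this caused, about 20 N at its peak, and the handle stayed gripped. At the end the wrist still read about 5 N, mostly sideways along the hinge. Within that was about 1–2 N in the swing direction, where a perfect balance should read about zero. I put that down to sensor offset or friction.

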